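# Reload the laundry's coin changer behind its lever interlock

### The arm

A 6-joint arm with a two-finger parallel gripper is mounted at the origin on the work surface. World frame = base frame: x ahead of the robot, y to its left, z up, the work surface at z = 0. Lengths are in m, angles in rad, forces in N, time in s.
With the tool pointing down it reaches from about 0.35 to 0.875 m from the base axis. Payload 15.5 kg.
Tool frame: the origin (TCP) lies at the centre of the arm's flange, where the gripper is bolted on; the fingertips stand 173 mm ahead of it and the grasp point (between the pads) lies 155 mm ahead of it; z points along the fingers, x is the direction in which the jaws open and shut, and the axes are right-handed (so a half turn about z gives the same grasp; the last joint's range is limited). The gripper opens to 85 mm and grips with 20 to 120 N. Pads are 22 mm wide; open, the fingers measure 114 mm over their backs; the gripper's body (76 mm by 85 mm) begins 54 mm behind the grasp point. The pads swing forward as they close: fully open they stand 13 mm farther back than shut.
Start: joints at [-1.312, 0.494, 1.345, -0, 1.302, -0.096], TCP at [0.217, -0.586, 0.405] pointing down, gripper open.
Joint ranges: [-2.91, 2.91], [-0.82, 2.16], [0.22, 2.67], [-1.22, 4.37], [0.12, 2.79], [-3.08, 3.08]. Speed limits (rad/s): [1.89, 1.89, 2.57, 3.01, 3.01, 3.01].

### API

Orientations are given as a unit quaternion [w, x, y, z].
In Python, from rig import * gives the robot as it stands. Calls block until the motion is done:
- movep(position, orientation): joint-space move of the TCP to a pose.
- move_straight(position, velocity=0.15, frame=None): straight line of the TCP; frame=None keeps the orientation; velocity is the mean speed in m/s.
- move_j(angles): joint-space move.
- let_go() and close(): open the fingers fully, or close them until they stop; the grip force is fixed at half the most.
- pause(seconds).
- inverse_kinematics(position, orientation): joint angles nearest the present ones, or None.
- read_camera(name): name is "scene" or "top" or "wrist"; returns a dict with "image" (384x512x3 uint8, blue, green, red), "camera_matrix" (3x3 intrinsics, pixels), "world_from_camera" (4x4, takes a point from camera to world coordinates). Camera axes: x right, y down, z forward; pixel columns grow to the right and rows downward; lengths in m; the calibration is good to about 2 mm. A picture is of the moment at which its call begins. There is no depth.
A pose or a line that the arm cannot do raises MotionError and nothing moves.
- finish_job(): hands the job in, once; it reports no verdict.
Readings, each from a call of its own:
- read_time(): time.
- read_q(): joint angles.
- read_qvel(): joint speeds.
- read_tau(): joint torques, N m.
- read_eef_pos(): TCP position.
- read_eef_rot(): TCP orientation.
- read_wrist_force(): force on the tool from outside, world axes, zero at the start.
- read_torque(): the same for the moment, N m.
- read_finger_gap(): finger opening in m.
Only numpy, scipy, OpenCV 4.12 (cv2) and the standard library are available. Lean on these libraries where they do the work, as an engineer would, in place of code of your own. Each camera call takes 0.05 s, during which the arm holds its last target. There are 200 camera calls.

### The job

Reload the laundry's coin changer: first isolate it by throwing all three levers of the bank fully over, away from the robot; they are interlocked in an order that is not marked and changes, so find the lever that gives and leave a blocked one for later. With all three thrown, stack every coin cassette squarely in one pile on the loading base, each notch fully down over the key below (any order of cassettes), then bring all three levers fully back home towards the robot. Do not knock over the mug.

Things in the scene. Friction and masses are not known exactly. Their poses are not given: they have to be found in the camera images.
- bank: Fixed lever bank: grey housing 110 (x) x 215 (y) x 50 mm high; three like levers in a row along its y at +65, 0, -65 mm, swinging about an axis along y 35 mm above the underside. Each is 100 mm long from axis to top: steel rod 10 mm thick, black handle 18 mm thick on the upper 45 mm. Origin: centre of the underside; x points away from the robot.
- lever_left (a joint): Left (+y) lever: 0 = home, leaning 0.5 rad to the robot (bank -x); 1.0 = thrown, leaning 0.5 rad away. Stays where left; about 2.5 N at the handle moves it. Blocked, it gives 0.05 rad (5 mm), then stops hard. In a hidden order, new each start, a lever leaves home only if the one before is thrown (over 0.9) and returns only if the one after is home: back in reverse order.
- lever_left_tip (a point): Top end of the left (+y) lever, on its centre line.
- lever_mid (a joint): Middle lever: 0 = home, leaning 0.5 rad to the robot (bank -x); 1.0 = thrown, leaning 0.5 rad away. Stays where left; about 2.5 N at the handle moves it. Blocked, it gives 0.05 rad (5 mm), then stops hard. In a hidden order, new each start, a lever leaves home only if the one before is thrown (over 0.9) and returns only if the one after is home: back in reverse order.
- lever_mid_tip (a point): Top end of the middle lever, on its centre line.
- lever_right (a joint): Right (-y) lever: 0 = home, leaning 0.5 rad to the robot (bank -x); 1.0 = thrown, leaning 0.5 rad away. Stays where left; about 2.5 N at the handle moves it. Blocked, it gives 0.05 rad (5 mm), then stops hard. In a hidden order, new each start, a lever leaves home only if the one before is thrown (over 0.9) and returns only if the one after is home: back in reverse order.
- lever_right_tip (a point): Top end of the right (-y) lever, on its centre line.
- base: Aluminium loading base fixed to the table: plate 150 (x) x 100 (y) x 18 mm with a raised key on top. The key is a bar 36 (x) x 14 (y) x 8 mm high, its centre 32 mm from the plate's centre along +x. Origin: centre of the underside, x towards the key end.
- base_key (a point): Foot of the base's key: 32 mm along the base's x, on its upper face (18 mm up).
- cassette_1: Closed grey coin cassette 110 (x) x 60 (y) x 32 mm high, about 0.25 kg. On top (extra) a key like the base's: 36 x 14 x 8 mm, centred 32 mm along +x; coins show at the other end. Notch below: 19 mm wide, 10 mm deep, from x = 11 mm to the open +x end; 2.5 mm play each side. Stacked 32 mm apart. Grip across the 60 mm. Origin: centre of underside. 3 or 4 present, else None.
- cassette_1_key (a point): Foot of this cassette's key: 32 mm along its x, 32 mm above its underside.
- cassette_2: Closed grey coin cassette 110 (x) x 60 (y) x 32 mm high, about 0.25 kg. On top (extra) a key like the base's: 36 x 14 x 8 mm, centred 32 mm along +x; coins show at the other end. Notch below: 19 mm wide, 10 mm deep, from x = 11 mm to the open +x end; 2.5 mm play each side. Stacked 32 mm apart. Grip across the 60 mm. Origin: centre of underside. 3 or 4 present, else None.
- cassette_2_key (a point): Foot of this cassette's key: 32 mm along its x, 32 mm above its underside.
- cassette_3: Closed grey coin cassette 110 (x) x 60 (y) x 32 mm high, about 0.25 kg. On top (extra) a key like the base's: 36 x 14 x 8 mm, centred 32 mm along +x; coins show at the other end. Notch below: 19 mm wide, 10 mm deep, from x = 11 mm to the open +x end; 2.5 mm play each side. Stacked 32 mm apart. Grip across the 60 mm. Origin: centre of underside. 3 or 4 present, else None.
- cassette_3_key (a point): Foot of this cassette's key: 32 mm along its x, 32 mm above its underside.
- cassette_4: Closed grey coin cassette 110 (x) x 60 (y) x 32 mm high, about 0.25 kg. On top (extra) a key like the base's: 36 x 14 x 8 mm, centred 32 mm along +x; coins show at the other end. Notch below: 19 mm wide, 10 mm deep, from x = 11 mm to the open +x end; 2.5 mm play each side. Stacked 32 mm apart. Grip across the 60 mm. Origin: centre of underside. 3 or 4 present, else None.
- cassette_4_key (a point): Foot of this cassette's key: 32 mm along its x, 32 mm above its underside.
- mug: White mug, 80 mm wide, 85 mm high; a bystander. Origin: centre of the underside, z up.
Things that resemble listed ones, but are neither listed nor needed, are in the scene too. What is shaped like the cassette_2 but green is not meant.

How it is judged:
On the way, in this order (a step that is already met when the one before it is completed fails the run):
1. all three levers are thrown (over 0.88) (value of joint each of lever_left, lever_mid, lever_right above 0.88 rad), for 0.2 s.
2. with the levers still thrown, every cassette is seated in the pile on the base (all of step 1 and horizontal distance between each of cassette_1, cassette_2, cassette_3, cassette_4 and base below 0.008 m and horizontal distance between each of cassette_1_key, cassette_2_key, cassette_3_key, cassette_4_key and base_key below 0.009 m and angle between each of cassette_1, cassette_2, cassette_3, cassette_4's own z axis and vertical below 0.06 rad and (z of cassette_1 in the frame of base between 0.015 and 0.021 m or z of cassette_1 in the frame of base between 0.047 and 0.053 m or z of cassette_1 in the frame of base between 0.079 and 0.085 m or z of cassette_1 in the frame of base between 0.111 and 0.117 m) and (z of cassette_2 in the frame of base between 0.015 and 0.021 m or z of cassette_2 in the frame of base between 0.047 and 0.053 m or z of cassette_2 in the frame of base between 0.079 and 0.085 m or z of cassette_2 in the frame of base between 0.111 and 0.117 m) and (z of cassette_3 in the frame of base between 0.015 and 0.021 m or z of cassette_3 in the frame of base between 0.047 and 0.053 m or z of cassette_3 in the frame of base between 0.079 and 0.085 m or z of cassette_3 in the frame of base between 0.111 and 0.117 m) and (z of cassette_4 in the frame of base between 0.015 and 0.021 m or z of cassette_4 in the frame of base between 0.047 and 0.053 m or z of cassette_4 in the frame of base between 0.079 and 0.085 m or z of cassette_4 in the frame of base between 0.111 and 0.117 m)), for 0.3 s.
At the end, for the whole second after the job is handed in: All three levers home (under 0.12 rad); every cassette present at rest in one pile on the base, level within 0.06 rad, centre within 8 mm and key within 9 mm of the base's in plan, height within 3 mm of a seated level (18 mm + a multiple of 32 mm above the base's underside) (value of joint each of lever_left, lever_mid, lever_right below 0.12 rad and horizontal distance between each of cassette_1, cassette_2, cassette_3, cassette_4 and base below 0.008 m and horizontal distance between each of cassette_1_key, cassette_2_key, cassette_3_key, cassette_4_key and base_key below 0.009 m and angle between each of cassette_1, cassette_2, cassette_3, cassette_4's own z axis and vertical below 0.06 rad and (z of cassette_1 in the frame of base between 0.015 and 0.021 m or z of cassette_1 in the frame of base between 0.047 and 0.053 m or z of cassette_1 in the frame of base between 0.079 and 0.085 m or z of cassette_1 in the frame of base between 0.111 and 0.117 m) and (z of cassette_2 in the frame of base between 0.015 and 0.021 m or z of cassette_2 in the frame of base between 0.047 and 0.053 m or z of cassette_2 in the frame of base between 0.079 and 0.085 m or z of cassette_2 in the frame of base between 0.111 and 0.117 m) and (z of cassette_3 in the frame of base between 0.015 and 0.021 m or z of cassette_3 in the frame of base between 0.047 and 0.053 m or z of cassette_3 in the frame of base between 0.079 and 0.085 m or z of cassette_3 in the frame of base between 0.111 and 0.117 m) and (z of cassette_4 in the frame of base between 0.015 and 0.021 m or z of cassette_4 in the frame of base between 0.047 and 0.053 m or z of cassette_4 in the frame of base between 0.079 and 0.085 m or z of cassette_4 in the frame of base between 0.111 and 0.117 m) and linear speed of each of cassette_1, cassette_2, cassette_3, cassette_4 below 0.02 m/s); the robot touches nothing.
It fails at once if the mug is knocked over (angle between mug's own z axis and vertical above 0.7 rad).
Of cassette_1, cassette_2, cassette_3, cassette_4 only 3 to 4 are there at a start; the rules pass over those that are not, and their reading is None.
At some moment in a run one of cassette_1, cassette_2, cassette_3, cassette_4 may be knocked a few centimetres aside while the robot is not near it.
Once in a run the grip may slacken for a moment while it holds something.
It also fails if it takes over 210 s, if anything falls off the work surface, if the arm or the gripper's body presses on something with over 40 N, if the wrist force passes 120 N, or if a joint passes its speed limit or range.

## Working session

There is one attempt and no reset: what is moved stays moved. The work goes in short steps, each a Python script; the robot and the scene stay as the last script left them, time stands still between calls to the robot, and variables do not carry over. Pictures are saved under pics/ and viewed, about 12 in all and at most 16, crops included, and the job is handed in when it is done.

```bash
mkdir -p pics; ls
python3 - <<'E'
from rig import *
import cv2
for n in ("scene","top"):
    r=read_camera(n); cv2.imwrite(f"pics/{n}0.png",r["image"]); print(n,r["camera_matrix"].round(1).tolist(),r["world_from_camera"].round(3).tolist())
print(read_eef_rot(),read_time())
E
```

```text
pics
scene [[414.4, 0.0, 257.4], [0.0, 414.4, 191.6], [0.0, 0.0, 1.0]] [[-0.315, 0.568, -0.76, 1.34], [0.949, 0.18, -0.258, 0.328], [-0.01, -0.803, -0.596, 0.774], [0.0, 0.0, 0.0, 1.0]]
top [[375.6, 0.0, 249.3], [0.0, 375.6, 187.4], [0.0, 0.0, 1.0]] [[0.011, -0.997, 0.076, 0.399], [-0.999, -0.009, 0.031, 0.027], [-0.03, -0.077, -0.997, 1.106], [0.0, 0.0, 0.0, 1.0]]
[-3.74178629e-04  8.20796805e-01 -5.71219989e-01 -4.34747815e-04] 0.1
```

Run:
```python
import cv2
im=cv2.imread("pics/top0.png"); cv2.imwrite("pics/top0b.png",cv2.resize(im,(800,600),interpolation=cv2.INTER_CUBIC))
```

```text
(no output)
```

View pics/top0b.png

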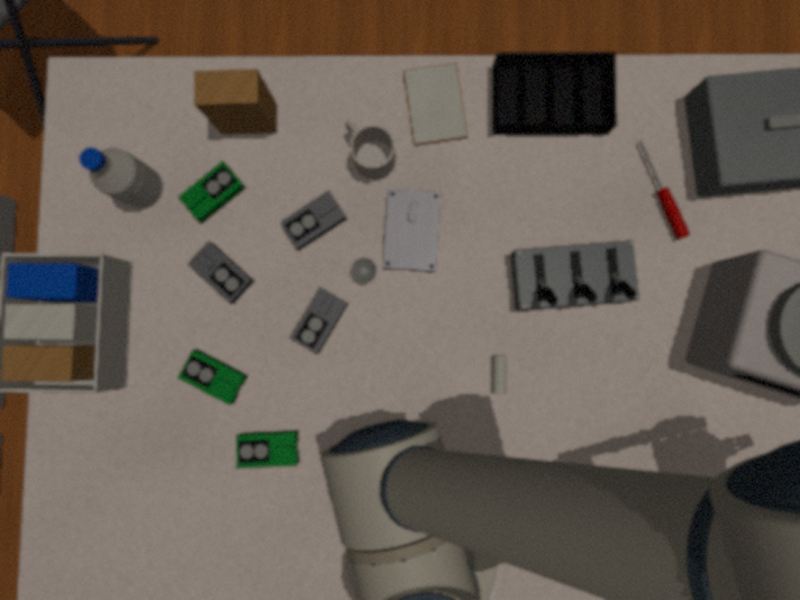

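View pics/scene0.png

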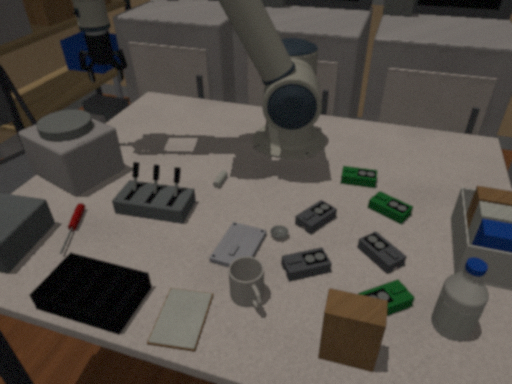

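Top view (800×600 scale): three grey cassettes at about (313,220), (221,272) and (320,320). The base is at (412,230) with its key up. The mug is at (372,150), close to the base, and the lever bank is at (575,275) with all handles leaning down towards the robot. The green cassettes are decoys. Next I'll measure with masks.

```bash
cat > h.py <<'E'
from rig import *
import cv2, numpy as np
from scipy.spatial.transform import Rotation as R
def ray(r,uv,z):
    d=r["world_from_camera"][:3,:3]@np.linalg.inv(r["camera_matrix"])@np.array([*uv,1.]); o=r["world_from_camera"][:3,3]
    return o+d*(z-o[2])/d[2]
def rects(r,z,mask,amin,amax):
    """min-area rectangles of mask blobs, on plane z: centre, long-axis yaw, sides"""
    out=[]
    for c in cv2.findContours(mask,cv2.RETR_EXTERNAL,cv2.CHAIN_APPROX_NONE)[0]:
        if not amin<cv2.contourArea(c)<amax: continue
        p=np.array([ray(r,q,z)[:2] for q in c[:,0].astype(float)],np.float32)
        b=cv2.boxPoints(cv2.minAreaRect(p)); e1,e2=b[1]-b[0],b[2]-b[1]
        if np.linalg.norm(e1)<np.linalg.norm(e2): e1,e2=e2,e1
        out.append((b.mean(0),np.arctan2(e1[1],e1[0]),np.linalg.norm(e1),np.linalg.norm(e2),c[:,0].mean(0)))
    return out
def quat(yaw):
    """tool down, tool x (jaw axis) along world direction yaw"""
    x=np.array([np.cos(yaw),np.sin(yaw),0]); z=np.array([0,0,-1.]); 
    q=R.from_matrix(np.c_[x,np.cross(z,x),z]).as_quat(); return [q[3],*q[:3]]
E
python3 - <<'E'
from h import *
r=read_camera("top"); im=r["image"]; hsv=cv2.cvtColor(im,cv2.COLOR_BGR2HSV)
for n,(u,v) in dict(tab=(230,190),cas=(208,134),casB=(133,168),base=(262,157),bank=(355,170)).items(): print(n,im[v,u],hsv[v,u])
m=((hsv[...,2]<118)&(hsv[...,1]<90)).astype(np.uint8)*255
m=cv2.morphologyEx(m,cv2.MORPH_OPEN,np.ones((3,3)))
for z in (.032,.05):
  for c in rects(r,z,m,250,6000): print(z,c[0].round(3),np.degrees(c[1]).round(1),round(float(c[2]),3),round(float(c[3]),3),c[4].round())
# base: bolts region
for uv in [(390,193),(437,195),(434,269),(387,268),(413,211)]: print("base",uv,ray(r,np.array(uv)*.64,.018).round(3))
for uv in [(543,294),(582,294),(622,291)]: print("tips",ray(r,np.array(uv)*.64,.12).round(3))
print("mug",ray(r,np.array((372,140))*.64,.085).round(3))
E
```

```text
tab [119 128 137] [ 15  34 137]
cas [71 72 70] [75  7 72]
casB [69 68 66] [100  11  69]
base [123 121 127] [170  12 127]
bank [84 87 87] [30  9 87]
0.032 [0.43 0.19] -30.2 0.113 0.066 [204. 205.]
0.032 [ 0.439 -0.587] -17.1 0.26 0.24 [480. 215.]
0.032 [0.517 0.375] 48.4 0.12 0.066 [141. 174.]
0.032 [ 0.515 -0.271] -84.8 0.236 0.118 [366. 176.]
0.032 [0.472 0.665] 3.6 0.393 0.25 [ 34. 205.]
0.032 [0.615 0.205] -55.6 0.115 0.07 [200. 141.]
0.032 [0.688 0.56 ] 57.0 0.145 0.1 [ 80. 115.]
0.032 [0.747 0.099] 6.6 0.118 0.093 [235.  97.]
0.032 [ 0.782 -0.586] -84.7 0.236 0.234 [475.  86.]
0.05 [0.43  0.188] -30.2 0.111 0.065 [204. 205.]
0.05 [ 0.439 -0.577] -17.1 0.256 0.236 [480. 215.]
0.05 [0.515 0.369] 48.4 0.118 0.065 [141. 174.]
0.05 [ 0.513 -0.266] -84.8 0.232 0.117 [366. 176.]
0.05 [0.471 0.654] 3.6 0.387 0.246 [ 34. 205.]
0.05 [0.612 0.202] -55.6 0.113 0.069 [200. 141.]
0.05 [0.683 0.551] 57.0 0.142 0.099 [ 80. 115.]
0.05 [0.741 0.098] 6.6 0.116 0.092 [235.  97.]
0.05 [ 0.776 -0.576] -84.7 0.232 0.23 [475.  86.]
base (390, 193) [0.671 0.061 0.018]
base (437, 195) [ 0.668 -0.027  0.018]
base (434, 269) [ 0.528 -0.022  0.018]
base (387, 268) [0.529 0.065 0.018]
base (413, 211) [0.637 0.018 0.018]
tips [ 0.475 -0.2    0.12 ]
tips [ 0.476 -0.264  0.12 ]
tips [ 0.481 -0.33   0.12 ]
mug [0.75  0.092 0.085]
```

```bash
cat >> h.py <<'E'
BC=np.array([.522,-.265]); BY=np.radians(4.5)
BX=np.array([np.cos(BY),np.sin(BY)]); BYV=np.array([-np.sin(BY),np.cos(BY)])
ZP=.268
def lever_xy(off,s): return BC+off*BYV+s*BX
def push(off,s0,s1,fmax=14,dz=ZP):
    """closed fingers down at bank-x s0 in lever row off, push to s1 till force; returns stop s"""
    sg=np.sign(s1-s0); q=quat(BY)
    movep([*lever_xy(off,s0),.36],q); move_straight([*lever_xy(off,s0),dz],.2); pause(.2)
    f0=read_wrist_force(); s=s0; log=[]
    while sg*(s1-s)>1e-4:
        s+=sg*.003; move_straight([*lever_xy(off,s),dz],.06)
        f=float((np.array(read_wrist_force())-f0)[:2]@BX); log.append((round(s*1e3),round(f,1)))
        if abs(f)>fmax: break
    print(off,log); return s
def lift(off,s,back): 
    move_straight([*lever_xy(off,s+back),ZP],.15); move_straight([*lever_xy(off,s+back),.36],.25)
E
python3 - <<'E'
from h import *
close()
for off in (.065,0,-.065):
    s=push(off,-.095,.03); lift(off,s,-.012); print("t",read_time())
r=read_camera("top"); cv2.imwrite("pics/top1.png",cv2.resize(r["image"],(800,600))[150:500,150:700])
E
```

```text
0.065 [(-92, 0.5), (-89, 0.4), (-86, 0.4), (-83, 1.1), (-80, 0.9), (-77, 1.0), (-74, -1.5), (-71, -1.6), (-68, -14.1)]
t 6.3333
0 [(-92, 0.3), (-89, 0.2), (-86, 0.4), (-83, 0.2), (-80, 0.6), (-77, 1.0), (-74, -2.0), (-71, -3.8), (-68, -10.4), (-65, -26.9)]
t 10.7833
-0.065 [(-92, 0.3), (-89, 0.4), (-86, -0.9), (-83, 0.1), (-80, 0.9), (-77, 0.5), (-74, -1.1), (-71, -3.8), (-68, -3.6), (-65, -4.5), (-62, -1.9), (-59, -3.0), (-56, -3.0), (-53, -1.3), (-50, -1.6), (-47, -1.2), (-44, -2.0), (-41, -2.2), (-38, -2.0), (-35, -2.9), (-32, -2.1), (-29, -1.5), (-26, -2.1), (-23, -1.9), (-20, 0.2), (-17, 0.0), (-14, 0.2), (-11, -1.4), (-8, -2.1), (-5, -0.4), (-2, -0.6), (1, -0.6), (4, -0.2), (7, -0.9), (10, -4.7), (13, -19.1)]
t 21.7333
```

Right goes first: it travelled about 85 mm to its hard stop. Next I'll try left, then mid.

Run:
```python
from h import *
done=[]
for off in (.065,0,.065):
    if off in done: continue
    s=push(off,-.083,.03); lift(off,s,-.012)
    if s>0: done.append(off)
    if len(done)==2: break
print(done,read_time())
move_j([-1.312, 0.494, 1.345, -0, 1.302, -0.096])
r=read_camera("top"); cv2.imwrite("pics/top1.png",cv2.resize(r["image"],(800,600))[100:500,150:700])
```

```text
0.065 [(-80, -0.9), (-77, -0.2), (-74, -1.0), (-71, -2.3), (-68, -14.6)]
0 [(-80, -0.9), (-77, -0.9), (-74, -0.1), (-71, -1.1), (-68, -3.5), (-65, -2.2), (-62, -3.5), (-59, -3.1), (-56, -2.9), (-53, -1.6), (-50, -2.6), (-47, -1.5), (-44, -2.0), (-41, -2.3), (-38, -2.8), (-35, -3.4), (-32, -2.2), (-29, -3.8), (-26, -2.1), (-23, -1.6), (-20, -1.2), (-17, -0.4), (-14, -0.6), (-11, -1.7), (-8, -1.7), (-5, -1.4), (-2, -1.8), (1, -1.6), (4, 0.6), (7, -2.0), (10, -8.8), (13, -21.8)]
0.065 [(-80, 0.2), (-77, 0.6), (-74, 0.3), (-71, 0.2), (-68, -1.7), (-65, -1.3), (-62, -0.7), (-59, -0.5), (-56, -0.9), (-53, -0.7), (-50, -0.9), (-47, -0.1), (-44, 0.6), (-41, -0.9), (-38, -0.5), (-35, -2.0), (-32, -1.4), (-29, -1.5), (-26, 0.0), (-23, 1.3), (-20, 1.2), (-17, 1.5), (-14, 0.1), (-11, 0.0), (-8, -1.3), (-5, -0.4), (-2, 0.8), (1, 0.3), (4, -0.3), (7, 0.4), (10, -9.6), (13, -23.0)]
[0, 0.065] 45.2917
```

View pics/top1.png

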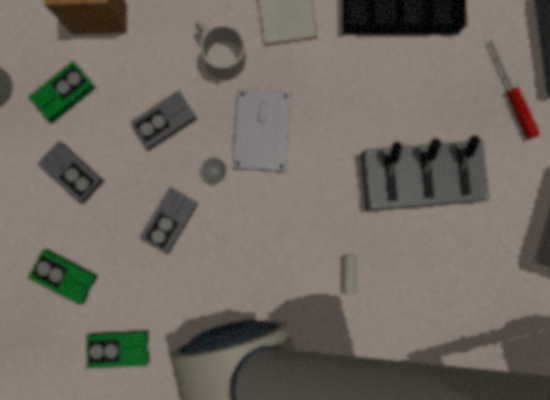

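All three levers are thrown (order: right, mid, left). Next I'll look at the base and cassette A with the wrist camera.

Run:
```python
from h import *
let_go(); print("gap",read_finger_gap())
ims=[]
for n,(x,y,yaw) in dict(base=(.599,.019,-2),A=(.612,.203,-54)).items():
    movep([x,y,.38],quat(np.radians(yaw+90)))
    r=read_camera("wrist"); np.save(f"pics/{n}.npy",r,allow_pickle=True); ims.append(r["image"])
    c=r["world_from_camera"]; print(n,c.round(3).tolist(),read_q().round(2) if hasattr(read_q(),'round') else read_q())
    print(r["camera_matrix"].tolist())
cv2.imwrite("pics/w1.png",cv2.resize(np.hstack(ims),(800,300)))
```

```text
gap 0.08538956068487279
base [[0.036, 0.951, 0.307, 0.52], [0.999, -0.035, -0.011, 0.021], [0.0, 0.307, -0.952, 0.349], [0.0, 0.0, 0.0, 1.0]] [-0.07  0.48  1.44 -0.    1.22 -1.6 ]
[[325.38651644231345, 0.0, 251.88912059051526], [0.0, 325.38651644231345, 192.92979386587473], [0.0, 0.0, 1.0]]
A [[0.809, 0.56, 0.181, 0.565], [0.588, -0.77, -0.248, 0.266], [0.0, 0.307, -0.952, 0.348], [0.0, 0.0, 0.0, 1.0]] [ 0.23  0.54  1.32 -0.    1.27 -0.4 ]
[[325.38651644231345, 0.0, 251.88912059051526], [0.0, 325.38651644231345, 192.92979386587473], [0.0, 0.0, 1.0]]
```

View pics/w1.png

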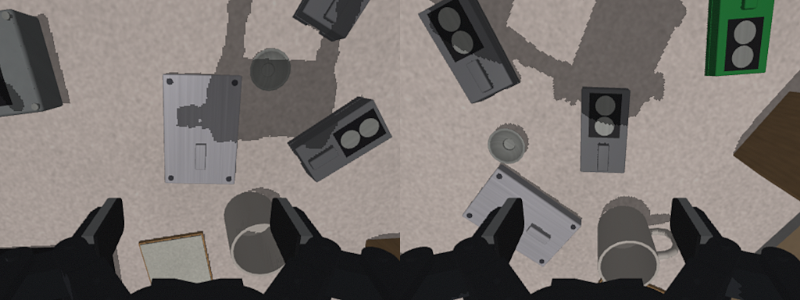

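```bash
cat >> h.py <<'E'
def look(x,y,yaw,z,name=None,H=.38,off=.08):
    """wrist camera straight above (x,y), image down = yaw; blob nearest -> (x,y,yaw,long,short)"""
    k=np.array([np.cos(yaw),np.sin(yaw)])
    movep([*(np.array([x,y])+off*k),H],quat(yaw+np.pi/2)); pause(.15)
    r=read_camera("wrist"); im=cv2.GaussianBlur(r["image"],(5,5),0); hsv=cv2.cvtColor(im,cv2.COLOR_BGR2HSV)
    if name: cv2.imwrite(f"pics/{name}.png",r["image"])
    m=(hsv[...,1]<SAT).astype(np.uint8)*255; m=cv2.morphologyEx(m,cv2.MORPH_OPEN,np.ones((5,5)))
    if name: cv2.imwrite(f"pics/{name}_m.png",m)
    c=min(rects(r,z,m,1500,60000),key=lambda c:np.hypot(*(c[0]-[x,y])))
    a=c[1]; a=yaw+(a-yaw+np.pi/2)%np.pi-np.pi/2
    return float(c[0][0]),float(c[0][1]),float(a),round(float(c[2]),4),round(float(c[3]),4)
SAT=22
E
python3 - <<'E'
from h import *
for f in("base","A"):
    r=np.load(f"pics/{f}.npy",allow_pickle=True).item(); h=cv2.cvtColor(cv2.GaussianBlur(r["image"],(5,5),0),cv2.COLOR_BGR2HSV)
    print([ (n,h[v,u].tolist()) for n,(u,v) in dict(tab=(60,200),shade=(385,150) if f=="base" else (270,60),obj=(230,170) if f=="base" else (265,190)).items()])
print(look(.612,.203,np.radians(-54),.032,"A2"))
print(look(.599,.019,np.radians(-2),.018,"B2"))
a=[cv2.imread(f"pics/{n}.png") for n in("A2","A2_m","B2","B2_m")]
cv2.imwrite("pics/w2.png",cv2.resize(np.vstack([np.hstack(a[:2]),np.hstack(a[2:])]),(800,600)))
E
```

```text
[('tab', [11, 25, 162]), ('shade', [8, 21, 96]), ('obj', [135, 7, 144])]
[('tab', [11, 26, 168]), ('shade', [10, 22, 104]), ('obj', [120, 8, 99])]
(0.6186286807060242, 0.20829978585243225, -0.9763522744178772, 0.1103, 0.0611)
(0.6019206643104553, 0.023587577044963837, -0.05657180771231651, 0.1511, 0.1015)
```

View pics/w2.png

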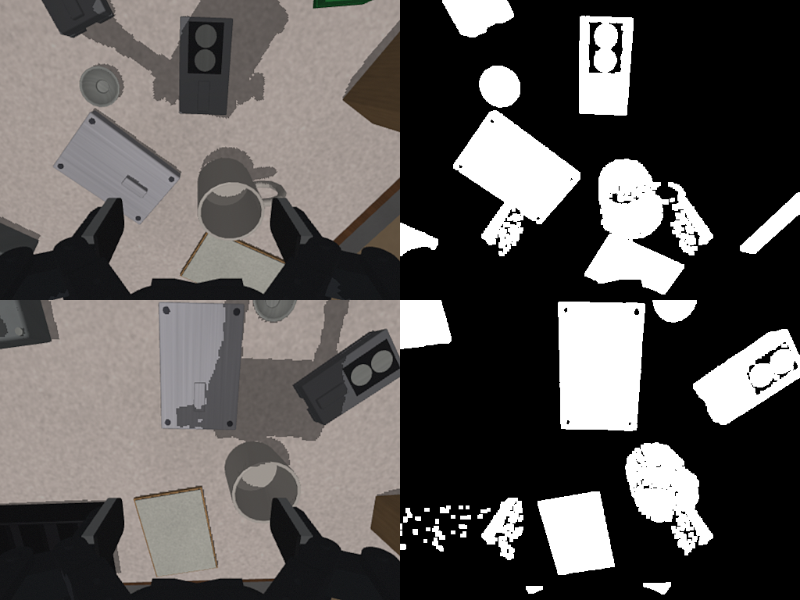

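The masks are clean and the measured sizes match (110×61 and 151×101 mm). Pick and place cassette A.

```bash
cat >> h.py <<'E'
BASE=(.6019,.0236,-.0566)
ZG=.178
def pick(x,y,yaw,zb=0):
    q=quat(yaw+np.pi/2); movep([x,y,ZG+zb+.08],q); move_straight([x,y,ZG+zb],.15); close(); pause(.2)
    g=read_finger_gap(); move_straight([x,y,.38],.25); print("gap",round(g,4),round(read_finger_gap(),4))
def place(level,dx=-.001,dy=0.,base=BASE):
    bx,by,yaw=base; k=np.array([np.cos(yaw),np.sin(yaw)]); n=np.array([-k[1],k[0]])
    p=np.array([bx,by])+dx*k+dy*n; z=ZG+.018+.032*level
    movep([*p,.40],quat(yaw+np.pi/2)); move_straight([*p,z+.02],.2); pause(.3)
    print("gap",round(read_finger_gap(),4)); f0=np.array(read_wrist_force()); h=.02
    while h>-.0015:
        h-=.0015; move_straight([*p,z+h],.03); f=np.array(read_wrist_force())-f0
        print(f"{h*1e3:.1f}:{f.round(1)}",end=" ")
        if f[2]>12: break
    print(); return h
def release(level):
    let_go(); p=np.array(read_eef_pos()); move_straight([p[0],p[1],.38],.25)
E
python3 - <<'E'
from h import *
pick(.6186,.2083,-.9764)
h=place(0); print(h,read_time())
if h<.003: release(0); print(look(BASE[0],BASE[1],BASE[2],.05,"P1"))
E
```

```text
gap 0.0588 0.0591
gap 0.0587
18.5:[ 0.8  1.  -0.5] 17.0:[-0.2 -0.2 -1.5] 15.5:[ 0.1  0.1 -1.6] 14.0:[ 1.  -0.1 -1.5] 12.5:[-0.   0.7 -0.7] 11.0:[ 0.7  0.5 -1.8] 9.5:[-0.4  1.1 -1.4] 8.0:[0.2 0.7 0.2] 6.5:[-0.5 -0.1 -0.9] 5.0:[ 1.   0.3 -0.1] 3.5:[ 0.1  0.3 -1.2] 2.0:[ 0.4 -0.2 -1.1] 0.5:[-4.8  1.1 16.3] 
0.0005000000000000009 62.7417
(0.6017662882804871, 0.023683607578277588, -0.05493366718292236, 0.1362, 0.0916)
```

Seated: contact came only at +0.5 mm. Now C.

Run:
```python
from h import *
c=look(.428,.188,np.radians(-30),.032,"C1"); print(c)
pick(*c[:3]); h=place(1); print(h,read_time())
if h<.003:
    release(1); c=look(.515,.370,np.radians(48),.032,"B1"); print(c,read_time())
a=[cv2.imread(f"pics/{n}.png") for n in("P1","C1","B1")]; cv2.imwrite("pics/w3.png",cv2.resize(np.hstack([i for i in a if i is not None]),(800,210)))
```

```text
(0.430449903011322, 0.19372668862342834, -0.5211459994316101, 0.1101, 0.0617)
gap 0.0592 0.0587
gap 0.0587
18.5:[ 0.2  1.2 -0.6] 17.0:[-0.4  1.1  0.2] 15.5:[-0.5  0.2  0.7] 14.0:[ 0.5  0.5 -0.2] 12.5:[-1.   1.1  0.4] 11.0:[-0.8  1.2 -0.4] 9.5:[-0.7  0.9  0.7] 8.0:[-0.5  0.5  0.8] 6.5:[-0.3  0.5  0.7] 5.0:[0.  1.1 0.9] 3.5:[-0.  -0.4  0.1] 2.0:[0.3 1.  1.4] 0.5:[-3.7 -0.  14.6] 
0.0005000000000000009 74.0083
(0.5181963443756104, 0.3818467855453491, 0.85003262758255, 0.1101, 0.0611) 76.8583
```

View pics/w3.png

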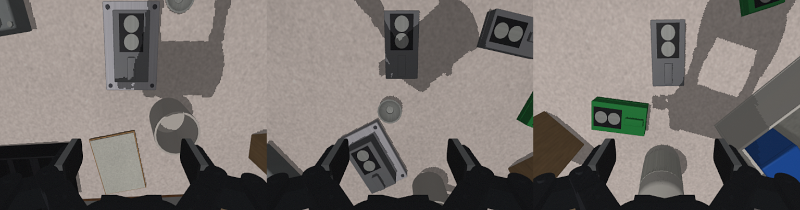

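Cassette A sits centred on the base, and B is clearly seen with its key end downward in the image. Pick B.

Run:
```python
from h import *
pick(.5182,.3818,.8500); h=place(2); print(h,read_time())
if h<.003:
    release(2); print(look(BASE[0],BASE[1],BASE[2],.114,"P3",H=.46))
    close(); movep([.5,-.1,.40],quat(BY))
    move_j([-1.312, 0.494, 1.345, -0, 1.302, -0.096])
    t=read_camera("top")["image"]; s=read_camera("scene")["image"]
    cv2.imwrite("pics/w4.png",np.vstack([np.hstack([cv2.resize(t,(400,300)),cv2.resize(s,(400,300))]),np.hstack([cv2.resize(cv2.imread("pics/P3.png"),(400,300)),cv2.resize(s[180:300,180:340],(400,300))])]))
    print(read_time())
```

```text
gap 0.0592 0.0586
gap 0.0589
18.5:[-0.3 -0.2  0.5] 17.0:[ 0.6 -0.5  0.4] 15.5:[ 1.  -0.5  0.4] 14.0:[1.  0.3 1.5] 12.5:[ 0.6  0.3 -0.4] 11.0:[0.2 0.  0.2] 9.5:[ 0.8  0.4 -0.2] 8.0:[ 0.6 -0.5  0.6] 6.5:[0.2 0.1 1.3] 5.0:[-0.   0.3  0.9] 3.5:[ 0.8 -0.6  1. ] 2.0:[ 1.   0.6 -0.7] 0.5:[-4.2  0.8 17.7] 
0.0005000000000000009 85.375
(0.6017823815345764, 0.023609407246112823, -0.05650758743286133, 0.1148, 0.0781)
91.1417
```

View pics/w4.png

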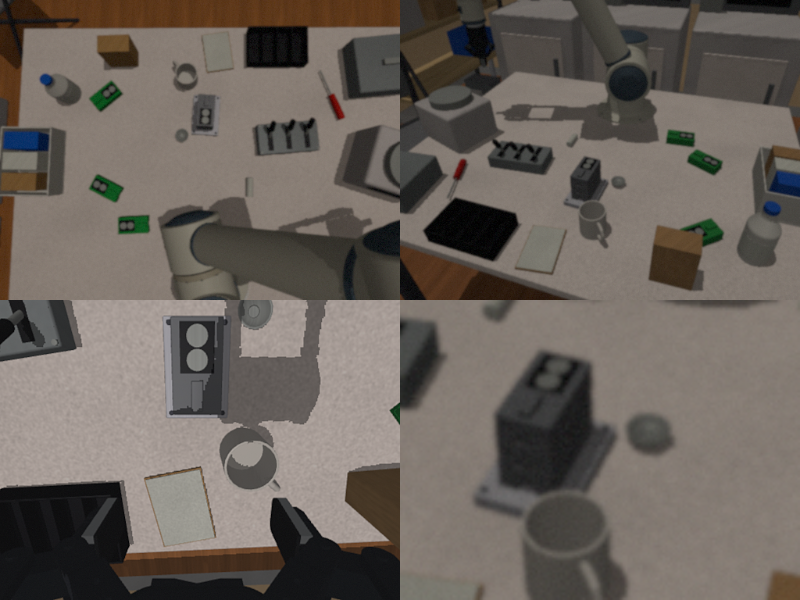

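The pile of three is square on the base and the mug is upright. All levers are still thrown, and no fourth grey cassette shows in either view. Return the levers in reverse order: left, mid, right.

Run:
```python
from h import *
for off in (.065,0,-.065):
    s=push(off,.098,-.04); lift(off,s,.012); print(read_time())
    if s>.03: print("BLOCKED"); break
let_go() if False else None
move_j([-1.312, 0.494, 1.345, -0, 1.302, -0.096]); pause(.5)
t=read_camera("top")["image"]; s=read_camera("scene")["image"]
cv2.imwrite("pics/w5.png",np.hstack([cv2.resize(t[80:230,200:420],(400,300)),cv2.resize(s[140:290,100:320],(400,300))])); print(read_time())
```

```text
0.065 [(95, 0.2), (92, -0.1), (89, 0.9), (86, 0.8), (83, 0.9), (80, -0.2), (77, 0.5), (74, -0.3), (71, 0.5), (68, 0.7), (65, 0.3), (62, 2.0), (59, 3.5), (56, 3.7), (53, 3.5), (50, 3.3), (47, 2.6), (44, 1.1), (41, 1.6), (38, 1.6), (35, 1.3), (32, 1.3), (29, 0.9), (26, 1.3), (23, 3.0), (20, 1.6), (17, 2.1), (14, 1.7), (11, 3.2), (8, 1.1), (5, 1.8), (2, 0.3), (-1, 1.3), (-4, 0.4), (-7, 0.8), (-10, 1.2), (-13, 1.5), (-16, 1.0), (-19, 0.5), (-22, 3.1), (-25, 14.6)]
104.9917
0 [(95, 0.2), (92, 0.7), (89, -0.1), (86, 0.9), (83, -0.5), (80, 0.2), (77, 0.2), (74, 0.7), (71, 0.7), (68, 1.2), (65, -1.0), (62, 2.4), (59, 2.4), (56, 1.5), (53, 1.2), (50, 1.1), (47, 1.0), (44, 0.7), (41, 1.3), (38, 0.5), (35, 0.6), (32, 0.4), (29, 0.8), (26, 0.7), (23, 1.6), (20, 1.5), (17, 2.3), (14, 1.4), (11, 1.3), (8, -0.2), (5, -0.1), (2, 0.8), (-1, -0.3), (-4, 1.1), (-7, -0.1), (-10, 0.0), (-13, 0.4), (-16, -0.6), (-19, -0.3), (-22, 5.5), (-25, 17.1)]
117.3917
-0.065 [(95, -0.0), (92, -0.5), (89, 0.4), (86, -0.2), (83, -0.8), (80, 0.2), (77, -0.6), (74, -0.2), (71, 0.6), (68, -0.4), (65, -0.3), (62, 2.1), (59, 2.2), (56, 2.2), (53, 1.7), (50, 1.0), (47, 1.7), (44, 1.1), (41, 0.7), (38, 0.0), (35, 0.8), (32, -0.2), (29, 0.7), (26, 1.4), (23, 1.8), (20, 1.1), (17, -0.0), (14, 2.0), (11, 0.8), (8, 0.4), (5, 1.0), (2, -0.2), (-1, -1.0), (-4, 0.1), (-7, 0.7), (-10, -0.5), (-13, -0.0), (-16, -0.1), (-19, 0.3), (-22, 7.4), (-25, 18.8)]
129.7917
131.8583
```

View pics/w5.png

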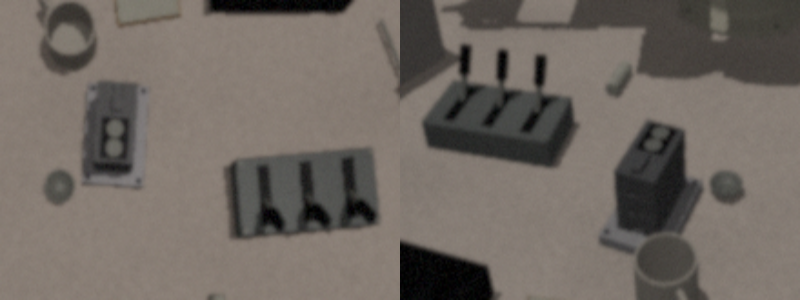

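The levers are home, but the pile looks slightly to the left of the base. I'll measure it from overhead before handing in.

Run:
```python
from h import *
print(look(BASE[0],BASE[1],BASE[2],.018,"Q",H=.46))
im=cv2.imread("pics/Q.png"); cv2.imwrite("pics/Q_c.png",cv2.resize(im[0:200,150:350],(600,600),interpolation=cv2.INTER_CUBIC))
r=read_camera("wrist"); np.save("pics/Q.npy",r,allow_pickle=True)
print(r["world_from_camera"].round(4).tolist())
```

```text
(0.6015914678573608, 0.02368827909231186, -0.05605125427246094, 0.15, 0.1022)
[[0.0573, 0.9502, 0.3064, 0.6028], [0.9984, -0.0546, -0.0173, 0.0231], [0.0003, 0.3068, -0.9518, 0.4285], [0.0, 0.0, 0.0, 1.0]]
```

View pics/Q_c.png

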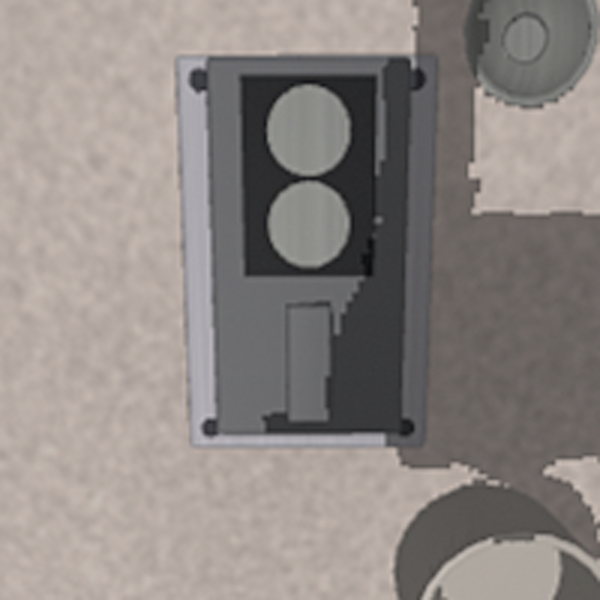

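Run:
```python
from h import *
r=np.load("pics/Q.npy",allow_pickle=True).item()
f=lambda L,z:np.array([ray(r,np.array(p)/3+[150,0],z)[:2] for p in L])
for L,z in(([(206,57),(410,57),(403,432),(215,432)],.114),([(178,57),(437,57),(425,445),(190,445)],.018)):
    P=f(L,z); d=(P[2]+P[3]-P[0]-P[1])/2; print(P.mean(0).round(4),np.linalg.norm(d).round(4),np.linalg.norm(P[1]-P[0]).round(4),np.arctan2(d[1],d[0]).round(4))
```

```text
[0.6002 0.0243] 0.1085 0.0589 -0.0536
[0.6021 0.024 ] 0.1471 0.0976 -0.0567
```

Run:
```python
from h import *
print(read_time()); finish_job()
```

```text
134.8083
the job is handed in; nothing more can be done
```

The job is done and handed in at 134.8 s of the 210 s allowed; `finish_job()` reports no verdict.

- **Levers thrown:** left and mid were blocked at first. The order that worked was right, mid, left, each pushed to its hard stop.
- **Stacking:** all three grey cassettes went onto the base in one pile. Each met contact only at its seated height (0.5 mm above nominal), and the grip never slipped.
- **Levers home:** I brought them back in the order left, mid, right. Each reached its hard stop, and the last pictures show all three leaning towards the robot.
- **Last checks:** the top cassette is about 2 mm from the base's centre in plan, with its yaw within 0.003 rad. The last views show the mug upright and the gripper clear of everything.
- **Disagreed or not confirmed:** a low-resolution crop made the pile look shifted left, but the overhead close-up showed it centred. The lower cassettes were judged only by contact height and from pictures. I saw no fourth cassette in the top or scene view.

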